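# Fill the nut bin and hold its lid at the balance point

## Task

Pour the five nuts from the red-handled scoop into the open blue bin, then set the empty scoop down flat on the table and let go of it. Then, so that a mate can pin the lid stay, take the bin's lid by its bar, swing it up from where it leans back to its balance point, where it stands straight up and leans neither way, and finish still gripping the bar and holding the lid there; never let the lid drop shut, and leave the tape measure, the square tube and the wrench where they are.

Things in the scene. Friction and masses are not known exactly. Their poses are not given: they have to be found in the camera images.
- bin: blue sheet-steel bin, fixed to the table, 120 (its x) x 160 (its y) x 63 mm high, walls 4 mm, open at the top; origin at the centre of its underside, z up, its +x points to the hinged side, away from the robot (turned up to 0.4 rad)
- lid_hinge (a point): middle of the lid's hinge axis, on the bin's hinged (+x) rim: 64 mm along the bin's x from its centre, 66 mm above the table; the axis runs along the bin's y
- lid_bar (a point): middle of the round steel bar on the lid's free edge: 12 mm diameter, 104 mm clear between its two brackets, along the bin's y, 135 mm from the hinge axis. The lid is a flat plate 158 mm wide, 4 mm thick, its edge 29 mm short of the bar's centre, 0.2 to 0.4 kg, almost frictionless; bar, plate and hinge axis lie in one plane, so it balances when the bar is straight above the hinge
- lid (a joint): lid angle, rad: 0 shut (bar towards the bin's -x), 1.571 straight up (the balance point), 2.1 leaning back against its stop beyond the hinge, where it starts; it falls away from balance either way when free
- scoop_grip (a point): where to grip the scoop: middle of its red handle, a straight bar 16 mm thick (point y), 26 mm high (point z, up when the scoop stands flat) and 92 mm long (point x), centred 47 mm above the scoop's underside; point +x points to the scoop's open front. The free handle runs from 49 mm behind this point to 40 mm ahead of it, where the pan's 45 mm high back wall stands. The scoop weighs about 0.22 kg and stands flat on the table, front to the robot's left (+y) within 0.55 rad
- scoop_lip (a point): middle of the scoop's open front edge, on its floor, 139 mm ahead of scoop_grip (along its x) and 44 mm below it. The aluminium pan is 98 mm long, 66 mm wide inside, side walls 30 mm high, no front wall: the nuts stay by friction while it is level and slide out over this edge when the front is tipped about 45 to 60 degrees down
- nut1: one of five M16 hexagon nuts (nut1, nut3 and nut5 black, the others bright steel) lying in the scoop, 24 x 28 x 13 mm, 30 g; origin at the centre of its underside
- nut2: one of five M16 hexagon nuts (nut1, nut3 and nut5 black, the others bright steel) lying in the scoop, 24 x 28 x 13 mm, 30 g; origin at the centre of its underside
- nut3: one of five M16 hexagon nuts (nut1, nut3 and nut5 black, the others bright steel) lying in the scoop, 24 x 28 x 13 mm, 30 g; origin at the centre of its underside
- nut4: one of five M16 hexagon nuts (nut1, nut3 and nut5 black, the others bright steel) lying in the scoop, 24 x 28 x 13 mm, 30 g; origin at the centre of its underside
- nut5: one of five M16 hexagon nuts (nut1, nut3 and nut5 black, the others bright steel) lying in the scoop, 24 x 28 x 13 mm, 30 g; origin at the centre of its underside
- tape_measure: yellow and black tape measure, 64 x 83 x 32 mm, leave alone; origin at the centre of its underside
- square_tube: short bright square tube, 40 x 110 x 40 mm, leave alone; origin at the centre of its underside
- wrench_13: combination wrench, 26 x 157 x 10 mm, leave alone; origin at the centre of its underside
Not all that is in view belongs to the job. What is shaped like the bin but pink is not meant.

How it is judged:
On the way, in this order (a step that is already met when the one before it is completed fails the run):
1. all five nuts lie in the bin while the scoop is held up clear of the table (x of nut1 in the frame of bin between -0.06 and 0.06 m and y of nut1 in the frame of bin between -0.08 and 0.08 m and z of each of nut1, nut2, nut3, nut4, nut5 in the frame of bin below 0.05 m and x of nut2 in the frame of bin between -0.06 and 0.06 m and y of nut2 in the frame of bin between -0.08 and 0.08 m and x of nut3 in the frame of bin between -0.06 and 0.06 m and y of nut3 in the frame of bin between -0.08 and 0.08 m and x of nut4 in the frame of bin between -0.06 and 0.06 m and y of nut4 in the frame of bin between -0.08 and 0.08 m and x of nut5 in the frame of bin between -0.06 and 0.06 m and y of nut5 in the frame of bin between -0.08 and 0.08 m and height (world z) of scoop_grip above 0.08 m and contact force between the fingers and scoop above 1 N), for 0.2 s.
2. the scoop stands flat on the table, released (x of nut1 in the frame of bin between -0.06 and 0.06 m and y of nut1 in the frame of bin between -0.08 and 0.08 m and z of each of nut1, nut2, nut3, nut4, nut5 in the frame of bin below 0.05 m and x of nut2 in the frame of bin between -0.06 and 0.06 m and y of nut2 in the frame of bin between -0.08 and 0.08 m and x of nut3 in the frame of bin between -0.06 and 0.06 m and y of nut3 in the frame of bin between -0.08 and 0.08 m and x of nut4 in the frame of bin between -0.06 and 0.06 m and y of nut4 in the frame of bin between -0.08 and 0.08 m and x of nut5 in the frame of bin between -0.06 and 0.06 m and y of nut5 in the frame of bin between -0.08 and 0.08 m and height (world z) of scoop_grip below 0.055 m and height (world z) of scoop_lip below 0.01 m and angle between scoop_grip's own z axis and vertical below 0.1 rad and contact force between each of the arm, the fingers and scoop below 0.1 N), for 0.2 s.
At the end, for the whole second after the job is handed in: the lid stands within 0.07 rad (4 degrees) of straight up, still, gripped by the fingers (more than 2 N); all five nuts are in the bin below its rim; the scoop stands flat on the table, touched by nothing of the robot (all of step 2 and value of joint lid between 1.501 and 1.641 rad and velocity of joint lid between -0.1 and 0.1 rad/s and contact force between the fingers and lid above 2 N); the arm keeps its last pose, push and grip.
It fails at once if the lid drops shut (below 0.9 rad) (value of joint lid below 0.9 rad).
It fails at once if the tape measure is moved more than 30 mm (distance of tape_measure from where it was at the start of the episode above 0.03 m).
It fails at once if the square tube is moved more than 30 mm (distance of square_tube from where it was at the start of the episode above 0.03 m).
It fails at once if the wrench 13 is moved more than 30 mm (distance of wrench_13 from where it was at the start of the episode above 0.03 m).
It also fails if it takes over 72 s, if anything falls off the work surface, if the arm or the gripper's body presses on something with over 40 N, if the wrist force passes 120 N, or if a joint passes its speed limit or range.

## Robot

A 6-joint arm with a two-finger parallel gripper is mounted at the origin on a cart in front of the work surface, level with it; the furniture and walls round the work are solid. World frame = base frame: x ahead of the robot, y to its left, z up, the work surface at z = 0. Lengths are in m, angles in rad, forces in N, time in s.
With the tool pointing down it reaches from about 0.25 to 0.725 m from the base axis. Payload 4 kg.
Tool frame: the origin (TCP) lies between the finger pads; the fingertips stand 11 mm ahead of it and the grasp point (between the pads) lies 8 mm behind it; z points along the fingers, y is the line along which they close (so a half turn about z gives the same grasp; the last joint's range is limited). The gripper opens to 85 mm and grips with 20 to 120 N. Pads are 22 mm wide; open, the fingers measure 114 mm over their backs; the gripper's body (76 mm by 85 mm) begins 54 mm behind the grasp point. The pads swing forward as they close: fully open they stand 13 mm farther back than shut.
Start: joints at [-1.162, 0.241, 0.005, 1.335, 0, 1.571], TCP at [0.199, -0.459, 0.242] pointing down, gripper open.
Joint ranges: [-2.72, 2.72], [-1.05, 1.87], [-1.09, 1.28], [-1.99, 2.15], [-1.42, 1.44], [-3.14, 3.14]. Speed limits (rad/s): [2.79, 2.79, 3.14, 3.14, 3.14, 3.14].

## Interface

Orientations are given as a unit quaternion [x, y, z, w].
In Python, from bench import env, cams, job, models gives the robot as it stands.
- The arm moves only by the tool send_rows, never from a script. Its argument "steps" is text: rows parted by semicolons, each of 7 numbers parted by spaces: the shift along the tool's x, y, z normalised to -1 to 1, where 1 is 0.5 m, then the turn, a rotation vector about the tool's x, y, z normalised to -1 to 1, where 1 is 30 degrees, then the opening, from 0 (shut) to 1 (fully open). A call has 1 to 8 rows; each row shifts and turns the commanded pose from where the row before left it, along the tool's axes as they then stand; what a row does not reach is not made up. A row lasts 1/8 s, in which the tool goes at most 62.5 mm and 10.7 degrees, less where a joint would pass 70% of its speed; a pose out of reach is approached as far as the arm can. A call with a number of a shift or a turn outside -1 to 1 is refused whole. A call with a gripper value outside its range is refused whole. The fingers move at their own pace and stop on an object; the grip force is fixed at half the most. Time passes only in rows, so rows that do not move let the fingers close. It gives the time, the measured TCP pose, the force, the opening and the grip force at its end, in the units of the state.
- env.observe(): the state, without advancing time (a new reading comes with each control period).
- cams.snapshot(name): name is "scene" or "top" or "wrist"; returns the picture (480x640x3 uint8, blue, green, red); there is no depth.
- cams.camera_params(name): a dict with "vertical_fov" (degrees; the focal length in pixels is half the picture's height over the tangent of half this angle, whatever the lens; pixels are square), "cx", "cy" (the principal point, pixels), "cam_to_world" (4x4, takes a point from camera to world coordinates). Camera axes: x right, y down, z forward; pixel columns grow to the right and rows downward; lengths in m; the calibration is good to about 2 mm. The wrist camera is an equidistant fisheye: a pixel r from the principal point sees the ray r / f radians off the axis. A picture is of the moment at which its call begins: read the wrist's pose just before it. camera_params takes no time and is no camera call; for the wrist camera it gives the pose at the moment of the call.
- job.finish_job(): hands the job in; it is judged then, once.
Trained networks look in the newest picture that a camera, given by its name, has taken for a name from the list of things; names that differ only in an ending like _2 or _b are one class to them, and where a whole thing is asked for, a point or a joint stands for the part that bears it (a point fixed in the world has none). Each returns a list of dicts, best first, with "score" (0 to 1); they miss things now and then, are a little off and sometimes report something else, mostly with a low value. They report only what shows in the picture. A call takes as long as a camera call. They do not tell look-alikes from the thing itself.
- models.silhouettes(camera, thing): "mask" (480x640 bool, what is visible of it) and "centre" ([column, row] as shares, 0 to 1, of the picture: columns of its width, rows of its height, amid what is visible of it).
- models.pinpoint(camera, thing): "centre" ([column, row] as shares, 0 to 1, of the picture: columns of its width, rows of its height: a listed point, or the origin of a listed thing).
The state is a dict: "t": time; "q": joint angles; "qd": joint speeds; "effort": joint torques, N m; "eef_pos": TCP position; "tcp_rot": TCP orientation; "force": force on the tool from outside, world axes, zero at the start; "torque": the same for the moment, N m; "width": finger opening in m; "grip_force": force on a finger pad.
Only numpy, scipy, OpenCV 4.12 (cv2) and the standard library are available. Lean on these libraries where they do the work, as an engineer would, in place of code of your own. Each camera call takes 0.05 s, during which the arm holds its last target. There are 200 camera calls.

## Working session

There is one attempt and no reset: what is moved stays moved. The work goes in short steps, Python scripts to look and compute and a tool call to move; the robot and the scene stay as the last step left them, time stands still between calls to the robot, and variables do not carry over. Pictures are saved under pics/ and viewed, at most 10 in all, crops included, and the job is handed in when it is done.

Besides the shell and the picture viewer there is one more tool, called after "Emit:" as name(argument=value, ...) on one line, values as JSON. send_rows: Moves the arm, as the interface text tells. Scaled input: -1 to 1 covers 0.5 m each way for a shift and 30 degrees each way for a turn. Its arguments: {"type":"object","properties":{"steps":{"type":"string"}},"required":["steps"]}

```bash
mkdir -p pics
cat > h.py <<'E'
import numpy as np, cv2
from scipy.spatial.transform import Rotation as R
from bench import env,cams,job,models
def ray(cam,c,P=None):
    P=P or cams.camera_params(cam); f=240/np.tan(np.radians(P["vertical_fov"]/2))
    u=np.array([c[0]*640-P["cx"],c[1]*480-P["cy"]])
    if cam=="wrist":
        r=np.hypot(*u);th=r/f; d=np.array([*(u/max(r,1e-9)*np.sin(th)),np.cos(th)])
    else: d=np.array([*(u/f),1.])
    T=np.array(P["cam_to_world"]); return T[:3,3],T[:3,:3]@d
def atz(cam,c,z):
    o,d=ray(cam,c); return o+d*(z-o[2])/d[2]
def tri(c1,p1,c2,p2):
    A=[];b=[]
    for c,p in((c1,p1),(c2,p2)):
        o,d=ray(c,p);d=d/np.linalg.norm(d);M=np.eye(3)-np.outer(d,d);A.append(M);b.append(M@o)
    return np.linalg.lstsq(np.vstack(A),np.hstack(b),rcond=None)[0]
E
python3 - <<'E'
from h import *
ims={n:cams.snapshot(n) for n in("top","scene")}
for n in ims: cv2.imwrite(f"pics/{n}.png",ims[n])
Z=dict(bin=0,lid_hinge=.066,lid_bar=None,scoop_grip=.047,scoop_lip=.003,nut1=.003,tape_measure=0,square_tube=0,wrench_13=0)
for t,z in Z.items():
    for n in ims:
        for d in models.pinpoint(n,t)[:2]:
            c=d["centre"];print(t,n,round(d["score"],2),np.round([c[0]*640,c[1]*480]),np.round(atz(n,c,.18 if z is None else z),3))
print(env.observe())
E
```

```text
bin top 0.72 [291. 273.] [0.541 0.083 0.   ]
bin top 0.7 [385. 166.] [ 0.837 -0.196  0.   ]
bin scene 0.91 [330. 311.] [0.471 0.102 0.   ]
bin scene 0.74 [295. 175.] [ 0.839 -0.186  0.   ]
lid_hinge top 0.79 [289. 273.] [0.533 0.082 0.066]
lid_hinge top 0.56 [395. 136.] [ 0.899 -0.218  0.066]
lid_hinge scene 0.89 [287. 141.] [ 0.893 -0.214  0.066]
lid_hinge scene 0.63 [314. 267.] [0.532 0.083 0.066]
lid_bar top 0.77 [376. 180.] [ 0.733 -0.14   0.18 ]
lid_bar top 0.63 [291. 242.] [0.588 0.069 0.18 ]
lid_bar scene 0.96 [303. 170.] [ 0.661 -0.029  0.18 ]
lid_bar scene 0.87 [295. 202.] [0.599 0.063 0.18 ]
scoop_grip top 0.84 [440. 307.] [ 0.431 -0.301  0.047]
scoop_grip scene 0.82 [457. 207.] [ 0.437 -0.29   0.047]
scoop_lip top 0.56 [381. 299.] [ 0.462 -0.157  0.003]
scoop_lip scene 0.61 [406. 246.] [ 0.471 -0.152  0.003]
nut1 top 0.64 [408. 306.] [ 0.438 -0.227  0.003]
nut1 top 0.57 [413. 297.] [ 0.462 -0.242  0.003]
nut1 scene 0.68 [414. 244.] [ 0.46  -0.168  0.003]
nut1 scene 0.56 [438. 238.] [ 0.435 -0.22   0.003]
tape_measure top 0.75 [349. 232.] [ 0.648 -0.082  0.   ]
square_tube 
[... 308 characters left out ...]
  ]
{'t': 1.0, 'q': array([-1.16199698e+00,  2.40584915e-01,  5.01875827e-03,  1.33519654e+00,
       -1.63126859e-05,  1.57081893e+00]), 'qd': array([-1.44372410e-03, -1.17131094e-04,  1.91040488e-04, -1.79172378e-04,
       -5.57814615e-04,  9.33857525e-05]), 'effort': array([-2.09698585e-03, -3.72215974e+01,  2.52696705e+01,  1.27173455e-03,
       -6.70685131e-05, -8.82385578e-07]), 'eef_pos': array([ 0.19875347, -0.45881028,  0.24232118]), 'tcp_rot': array([ 9.79185309e-01,  2.02968301e-01, -4.57280058e-06,  1.81227498e-05]), 'force': array([-0.61550946,  0.75316264,  0.53913909]), 'torque': array([ 0.01552387, -0.02028024,  0.04866673]), 'grip_force': 0.0, 'width': 0.08551368853176836}
```

View pics/top.png

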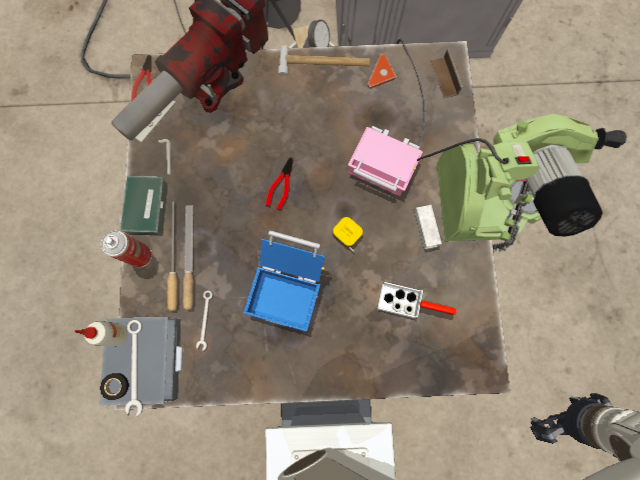

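View pics/scene.png

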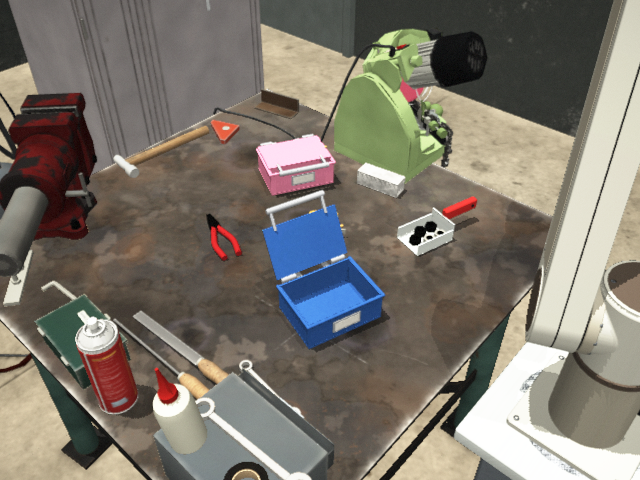

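The top view shows the blue bin centred near (284,297), with its lid bar at (294,240) leaning away. The scoop pan is at (400,299) and its red handle ends at (455,310). The scene view agrees: blue bin at (330,300), and the pink one is the decoy. I'll hover above the scoop handle next.

```bash
cat >> h.py <<'E'
def Rt(a,tilt=0):
    """tool x at yaw a, z down, then turned by tilt about horizontal axis left of a (tilt>0: front down)"""
    R0=R.from_matrix(np.array([[np.cos(a),np.sin(a),0],[np.sin(a),-np.cos(a),0],[0,0,-1.]]))
    return R.from_rotvec(tilt*np.array([-np.sin(a),np.cos(a),0]))*R0
def plan(p1,R1,p0=None,R0=None,step=.045,ang=.14,grip=1,n=None):
    s=env.observe(); p0=s["eef_pos"] if p0 is None else p0; R0=R.from_quat(s["tcp_rot"]) if R0 is None else R0
    w=(R0.inv()*R1).as_rotvec(); d=np.array(p1)-p0
    n=n or int(max(1,np.ceil(np.linalg.norm(d)/step),np.ceil(np.linalg.norm(w)/ang)))
    out=[]
    for k in range(n):
        Rk=R0*R.from_rotvec(w*k/n); v=np.r_[Rk.inv().apply(d/n)/.5, w/n/np.radians(30)]
        out.append(" ".join(f"{x:.3f}".rstrip('0').rstrip('.').replace("-0.","-.") if abs(x)>5e-4 else "0" for x in v)+f" {grip}")
    print(n,"rows"); [print("; ".join(out[i:i+8])) for i in range(0,n,8)]
E
python3 - <<'E'
from h import *
plan([.43,-.29,.2],Rt(1.35))
E
```

```text
7 rows
0.08 -.018 0.012 0 0 -.257 1; 0.081 -.007 0.012 0 0 -.257 1; 0.082 0.004 0.012 0 0 -.257 1; 0.08 0.015 0.012 0 0 -.257 1; 0.078 0.025 0.012 0 0 -.257 1; 0.074 0.036 0.012 0 0 -.257 1; 0.068 0.045 0.012 0 0 -.257 1
```

Emit:
send_rows(steps=".08 -.018 .012 0 0 -.257 1; .081 -.007 .012 0 0 -.257 1; .082 .004 .012 0 0 -.257 1; .08 .015 .012 0 0 -.257 1; .078 .025 .012 0 0 -.257 1; .074 .036 .012 0 0 -.257 1; .068 .045 .012 0 0 -.257 1; 0 0 0 0 0 0 1")

```text
t: 2.0
eef_pos: [0.4316, -0.2883, 0.1996]
tcp_rot: [0.779, 0.627, 0.0, -0.0]
force: [0.3, -0.2, -0.2]
width: 0.0855
grip_force: 0.0
```

Run:
```python
from h import *
im=cams.snapshot("wrist");s=env.observe()
for t,z in(("scoop_grip",.047),("scoop_lip",.003)):
    for d in models.pinpoint("wrist",t)[:2]:
        c=d["centre"];print(t,round(d["score"],2),np.round([c[0]*640,c[1]*480]),np.round(atz("wrist",c,z),4));cv2.circle(im,(int(c[0]*640),int(c[1]*480)),4,(255,0,255),1)
for d in models.silhouettes("wrist","scoop_grip")[:1]:
    # handle axis from red pixels, projected at handle top z=.06
    hsv=cv2.cvtColor(im,cv2.COLOR_BGR2HSV); m=d["mask"]&((hsv[...,0]<8)|(hsv[...,0]>172))&(hsv[...,1]>150)
    v,u=np.nonzero(m); P=np.array([atz("wrist",(a/640,b/480),.058)[:2] for a,b in list(zip(u,v))[::5]])
    r=cv2.minAreaRect((P*1000).astype(np.float32)); print("handle rect mm",r)
cv2.imwrite("pics/w1.png",im);print(s["t"],s["eef_pos"],R.from_quat(s["tcp_rot"]).as_matrix().round(3).tolist(),s["q"].round(2))
```

```text
scoop_lip 0.56 [334.  69.] [ 0.4706 -0.1561  0.003 ]Traceback (most recent call last):
  File "<stdin>", line 10, in <module>
cv2.error: OpenCV(4.12.0) /io/opencv/modules/imgproc/src/convhull.cpp:143: error: (-215:Assertion failed) total >= 0 && (depth == CV_32F || depth == CV_32S) in function 'convexHull'
```

Run:
```python
from h import *
im=cams.snapshot("wrist");cv2.imwrite("pics/w1.png",im)
hsv=cv2.cvtColor(im,cv2.COLOR_BGR2HSV); m=((hsv[...,0]<8)|(hsv[...,0]>172))&(hsv[...,1]>150)&(hsv[...,2]>100)
n,l,st,ce=cv2.connectedComponentsWithStats(m.astype(np.uint8)); i=1+np.argmax(st[1:,4]); print(st[i],ce[i])
v,u=np.nonzero(l==i); P=np.array([atz("wrist",(a/640,b/480),.06)[:2] for a,b in zip(u,v)])
print(cv2.minAreaRect((P*1000).astype(np.float32)))
```

```text
[ 312  180   27  116 2375] [324.55326316 236.72968421]
((431.4788818359375, -291.3282165527344), (90.09192657470703, 15.922019004821777), 73.9603500366211)
```

View pics/w1.png

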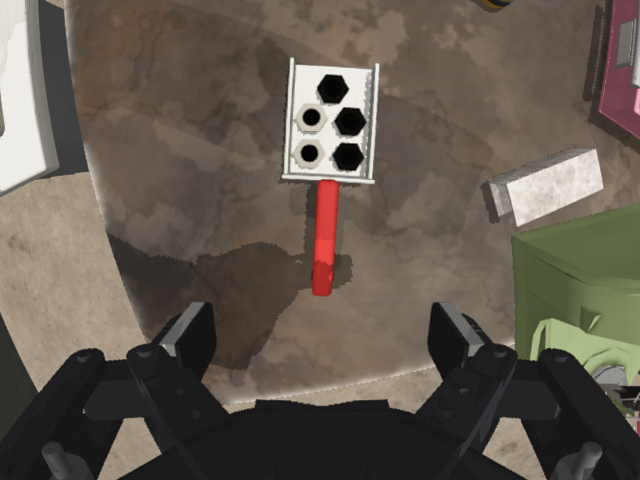

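The wrist view shows the handle centred at pixel (325,237). That puts scoop_grip at (0.433,-0.287) with yaw 1.29. The five nuts are in the pan and the way to the handle is clear.

Run:
```python
from h import *
a=1.291;f=np.array([np.cos(a),np.sin(a),0]);g=np.array([.4327,-.287,.047])+.010*f
Rg=Rt(a,-np.radians(25));zt=Rg.apply([0,0,1]);T=g+.008*zt
print(zt,T); plan(T-.08*zt,Rg); print(.08/.5)
```

```text
[ 0.11671022  0.40618336 -0.90630779] [ 0.43639528 -0.27413942  0.03974954]
4 rows
-.008 0.001 0.044 -.006 0.208 0.027 1; -.013 0.001 0.043 -.006 0.208 0.027 1; -.017 0.001 0.041 -.006 0.208 0.027 1; -.022 0.001 0.039 -.006 0.208 0.027 1
0.16
```

Emit:
send_rows(steps="-.008 .001 .044 -.006 .208 .027 1; -.013 .001 .043 -.006 .208 .027 1; -.017 .001 .041 -.006 .208 .027 1; -.022 .001 .039 -.006 .208 .027 1; 0 0 .05 0 0 0 1; 0 0 .05 0 0 0 1; 0 0 .03 0 0 0 1; 0 0 0 0 0 0 1")

```text
t: 3.25
eef_pos: [0.435, -0.2795, 0.053]
tcp_rot: [0.779, 0.588, 0.172, -0.131]
force: [0.2, -1.2, 0.6]
width: 0.0856
grip_force: 0.0
```

Run:
```python
from h import *
a=1.291
plan([ .4364,-.2741,.0397],Rt(a,-np.radians(25)))
```

```text
1 rows
-.001 0 0.029 -.004 0 0.002 1
```

Emit:
send_rows(steps="0 0 .029 0 0 0 1; 0 0 0 0 0 0 1; 0 0 0 0 0 0 0; 0 0 0 0 0 0 0; 0 0 0 0 0 0 0; 0 0 0 0 0 0 0; 0 0 0 0 0 0 0; 0 0 0 0 0 0 0")

```text
t: 4.25
eef_pos: [0.4374, -0.2741, 0.0406]
tcp_rot: [0.779, 0.588, 0.173, -0.13]
force: [-0.9, -0.5, 2.1]
width: 0.0153
grip_force: 58.6
```

Run:
```python
from h import *
s=env.observe();print(s["width"],s["grip_force"],s["eef_pos"],s["force"])
# lift path (z only), tool axes
print(R.from_quat(s["tcp_rot"]).inv().apply([0,0,.1])/.5)
```

```text
0.015305796378293808 58.610753417015076 [ 0.43742438 -0.27408025  0.04058803] [-0.86030426 -0.47250717  2.06650263]
[ 8.44009040e-02  3.85362181e-05 -1.81318741e-01]
```

Gripped. Lift about 4 cm gently and check whether it stays level.

Emit:
send_rows(steps=".004 0 -.009 0 0 0 0; .007 0 -.015 0 0 0 0; .008 0 -.018 0 0 0 0; .008 0 -.018 0 0 0 0; .007 0 -.015 0 0 0 0; .004 0 -.009 0 0 0 0; 0 0 0 0 0 0 0; 0 0 0 0 0 0 0")

```text
t: 5.25
eef_pos: [0.4371, -0.2743, 0.0861]
tcp_rot: [0.779, 0.588, 0.172, -0.13]
force: [0.6, 1.0, -3.6]
width: 0.0154
grip_force: 58.6
```

Run:
```python
from h import *
s=env.observe();im=cams.snapshot("wrist");cv2.imwrite("pics/w2.png",im);print(s["eef_pos"],s["force"],s["q"].round(2))
cams.snapshot("scene");
for n in("wrist","scene"):
  for d in models.pinpoint(n,"scoop_lip")[:1]:print(n,d["score"],np.round(np.array(d["centre"])*[640,480]))
```

```text
[ 0.43708922 -0.27432365  0.08612543] [ 0.56710072  1.02861606 -3.58743131] [-0.77  0.55 -0.05  1.2   0.38  1.03]
wrist 0.9 [319.  96.]
scene 0.83 [411. 229.]
```

View pics/w2.png

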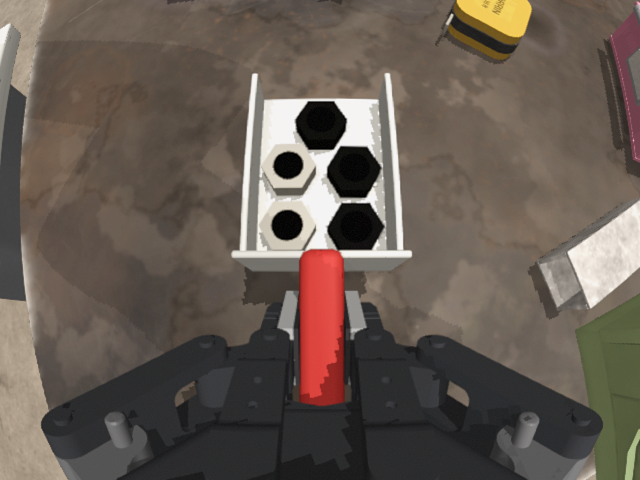

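The scoop is held level with all five nuts in the pan; the lip is at (319,96). Next I plan the carry and the pour.

```bash
cat >> h.py <<'E'
BC=np.array([.471,.102,0]);BY=-.29
bx=np.array([np.cos(BY),np.sin(BY),0]);by=np.array([-np.sin(BY),np.cos(BY),0])
def tcp(grip,a,th):  # TCP pose for scoop_grip position, yaw a, pitch th (front down)
    f=np.array([np.cos(a),np.sin(a),0]);th=np.radians(th)
    Rr=Rt(a,th-np.radians(25)); return grip+.010*(np.cos(th)*f-np.sin(th)*np.array([0,0,1]))+.008*Rr.apply([0,0,1]),Rr
E
python3 - <<'E'
from h import *
a=BY+np.pi/2
# lip pitch check now
s=env.observe();o,d=ray("wrist",(319/640,96/480));print(o+d*(.0485-o[2])/d[2], "expect",.4327+.139*np.cos(1.291),-.287+.139*np.sin(1.291))
# bin check in top picture
cams.snapshot("top")
for t,z in(("bin",0),("lid_hinge",.066)):
  for d in models.pinpoint("top",t)[:2]:print(t,d["score"],atz("top",d["centre"],z))
im=cams.snapshot("top");hsv=cv2.cvtColor(im,cv2.COLOR_BGR2HSV);m=(abs(hsv[...,0].astype(int)-106)<10)&(hsv[...,1]>140)
n,l,st,ce=cv2.connectedComponentsWithStats(m.astype(np.uint8));i=1+np.argmax(st[1:,4]);v,u=np.nonzero(l==i)
P=np.array([atz("top",(x/640,y/480),.063)[:2] for x,y in zip(u,v)])-BC[:2]
B=P@np.c_[bx[:2],by[:2]];print("bin frame extents",B.min(0),B.max(0), cv2.minAreaRect((P[B[:,0]<.03]*1000).astype(np.float32)))
G=BC-.005*bx-.0837*by+[0,0,.214]
p,r=tcp(G,a,0);print(G)
pu=s["eef_pos"]+[0,0,.12]
plan(pu,R.from_quat(s["tcp_rot"]),step=.03,grip=0)
plan(p,r,p0=pu,step=.03,grip=0)
E
```

```text
[ 0.470054   -0.15266063  0.0485    ] expect 0.471086226321297 -0.15340547305817437
bin 0.96 [0.46425505 0.09904806 0.        ]
bin 0.91 [ 0.83055084 -0.19328487  0.        ]
lid_hinge 0.91 [ 0.88916345 -0.21677667  0.066     ]
lid_hinge 0.88 [0.53100518 0.08778022 0.066     ]Traceback (most recent call last):
  File "<stdin>", line 11, in <module>
  File "h.py", line 12, in atz
    o,d=ray(cam,c); return o+d*(z-o[2])/d[2]
        ~~~^^^^^^^
  File "h.py", line 5, in ray
    P=P or cams.camera_params(cam); f=240/np.tan(np.radians(P["vertical_fov"]/2))
           ~~~~~~~~~~~~~~~~~~^^^^^
ValueError: time passes only in moves, steps and waits
```

```bash
cat >> h.py <<'E'
def blue():
    im=cams.snapshot("top");K=cams.camera_params("top");hsv=cv2.cvtColor(im,cv2.COLOR_BGR2HSV);m=(abs(hsv[...,0].astype(int)-106)<10)&(hsv[...,1]>140)
    n,l,st,ce=cv2.connectedComponentsWithStats(m.astype(np.uint8));i=1+np.argmax(st[1:,4]);v,u=np.nonzero(l==i)
    out=[]
    for x,y in zip(u,v):
        o,d=ray("top",(x/640,y/480),K);out.append((o+d*(.063-o[2])/d[2])[:2])
    return np.array(out)
E
python3 - <<'E'
from h import *
a=BY+np.pi/2;s=env.observe()
P=blue()-BC[:2]
B=P@np.c_[bx[:2],by[:2]];print("bin frame extents",B.min(0),B.max(0), cv2.minAreaRect((P[B[:,0]<.03]*1000).astype(np.float32)))
G=BC-.005*bx-.0837*by+[0,0,.214]
p,r=tcp(G,a,0);print(G)
pu=s["eef_pos"]+[0,0,.12]
plan(pu,R.from_quat(s["tcp_rot"]),step=.03,grip=0)
plan(p,r,p0=pu,step=.03,grip=0)
E
```

```text
bin frame extents [-0.06747386 -0.08478165] [0.06016006 0.08490588] ((-15.974172592163086, 5.8887786865234375), (168.18124389648438, 97.15573120117188), 72.00078582763672)
[0.44227458 0.02322475 0.214     ]
4 rows
0.025 0 -.054 0 0 0 0; 0.025 0 -.054 0 0 0 0; 0.025 0 -.054 0 0 0 0; 0.025 0 -.054 0 0 0 0
11 rows
0.05 -.014 0.023 -.001 0 0.002 0; 0.05 -.014 0.023 -.001 0 0.002 0; 0.05 -.014 0.023 -.001 0 0.002 0; 0.05 -.014 0.023 -.001 0 0.002 0; 0.05 -.014 0.023 -.001 0 0.002 0; 0.05 -.014 0.023 -.001 0 0.002 0; 0.05 -.014 0.023 -.001 0 0.002 0; 0.05 -.014 0.023 -.001 0 0.002 0
0.05 -.014 0.023 -.001 0 0.002 0; 0.05 -.014 0.023 -.001 0 0.002 0; 0.049 -.015 0.023 -.001 0 0.002 0
```

Emit:
send_rows(steps=".012 0 -.027 0 0 0 0; .025 0 -.054 0 0 0 0; .025 0 -.054 0 0 0 0; .025 0 -.054 0 0 0 0; .012 0 -.027 0 0 0 0; .02 -.006 .009 0 0 0 0; .035 -.01 .016 0 0 0 0; .05 -.014 .023 -.001 0 .002 0")

```text
t: 6.7
eef_pos: [0.4377, -0.2142, 0.2041]
tcp_rot: [0.78, 0.587, 0.172, -0.131]
force: [-0.1, 0.1, -3.6]
width: 0.0156
grip_force: 58.9
```

Emit:
send_rows(steps=".05 -.014 .023 -.001 0 .002 0; .05 -.014 .023 -.001 0 .002 0; .05 -.014 .023 -.001 0 .002 0; .05 -.014 .023 -.001 0 .002 0; .05 -.014 .023 -.001 0 .002 0; .05 -.014 .023 -.001 0 .002 0; .05 -.014 .023 -.001 0 .002 0; .05 -.014 .023 -.001 0 .002 0")

```text
t: 7.7
eef_pos: [0.4442, 0.0133, 0.205]
tcp_rot: [0.782, 0.584, 0.172, -0.131]
force: [0.3, -0.0, -4.4]
width: 0.0151
grip_force: 58.9
```

Emit:
send_rows(steps=".03 -.008 .014 0 0 0 0; .02 -.006 .01 0 0 0 0; 0 0 0 0 0 0 0; 0 0 0 0 0 0 0")

```text
t: 8.2
eef_pos: [0.447, 0.0398, 0.2059]
tcp_rot: [0.783, 0.584, 0.173, -0.129]
force: [0.3, -0.4, -4.3]
width: 0.0156
grip_force: 58.8
```

Run:
```python
from h import *
a=BY+np.pi/2;s=env.observe();print(s["t"],s["eef_pos"],s["q"].round(2))
G=BC-.005*bx-.0837*by+[0,0,.214]
p0,r0=tcp(G,a,0);plan(p0,r0,grip=0)
cur=(p0,r0)
for th in (56,):
    # pitch about scoop_grip, row by row
    ths=np.linspace(0,th,9)[1:]
    for t in ths:
        n=tcp(G,a,t);plan(n[0],n[1],cur[0],cur[1],grip=0,n=1);cur=n
im=cams.snapshot("scene");cv2.imwrite("pics/s2.png",im)
```

```text
8.2 [0.4469986  0.03979531 0.20590342] [-0.19  0.12 -0.32  1.09  0.43  1.68]
1 rows
-.006 0 -.005 -.002 0.002 0.002 0
1 rows
-.003 0 0.002 0 -.233 0 0
1 rows
-.003 0 0.002 0 -.233 0 0
1 rows
-.003 0 0.002 0 -.233 0 0
1 rows
-.003 0 0.002 0 -.233 0 0
1 rows
-.003 0 0.002 0 -.233 0 0
1 rows
-.003 0 0.002 0 -.233 0 0
1 rows
-.003 0 0.002 0 -.233 0 0
1 rows
-.003 0 0.002 0 -.233 0 0
```

View pics/s2.png

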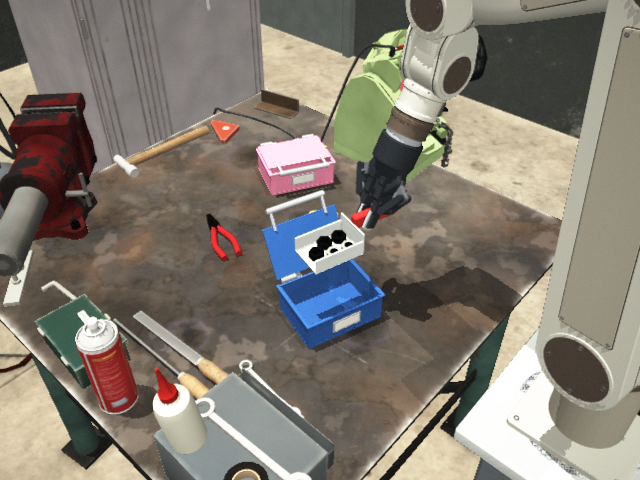

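The pan, at (333,243), is over the bin at (330,300), still level and with the nuts in it. Now the tilt.

Emit:
send_rows(steps="-.006 0 -.005 0 -.12 0 0; -.003 0 .002 0 -.233 0 0; -.003 0 .002 0 -.233 0 0; -.003 0 .002 0 -.233 0 0; -.003 0 .002 0 -.2 0 0; -.003 0 .002 0 -.2 0 0; -.003 0 .002 0 -.2 0 0; -.003 0 .002 0 -.2 0 0")

```text
t: 9.25
eef_pos: [0.4439, 0.027, 0.2004]
tcp_rot: [0.785, 0.585, -0.164, 0.123]
force: [0.3, 0.4, -2.6]
width: 0.0155
grip_force: 59.0
```

Emit:
send_rows(steps="-.003 0 .002 0 -.2 0 0; -.002 0 .001 0 -.1 0 0; 0 0 0 0 0 0 0; 0 0 0 0 0 0 0; 0 0 0 0 0 0 0; 0 0 0 0 0 0 0")

```text
t: 10.0
eef_pos: [0.4425, 0.0237, 0.2005]
tcp_rot: [0.77, 0.574, -0.224, 0.168]
force: [-0.1, -0.7, -2.0]
width: 0.0154
grip_force: 59.0
```

Run:
```python
from h import *
s=env.observe();print(s["t"],s["eef_pos"],s["force"],s["q"].round(2))
a=cams.snapshot("scene")[170:350,250:410];b=cams.snapshot("wrist")
o=np.zeros((360,800,3),np.uint8);o[:,:320]=cv2.resize(a,(320,360));o[:,320:]=cv2.resize(b,(480,360));cv2.imwrite("pics/p1.png",o)
```

```text
10.0 [0.44254463 0.02369683 0.20048266] [-0.10160899 -0.68402429 -1.97501429] [ 0.34  0.4  -0.02  1.51 -0.45  2.29]
```

View pics/p1.png

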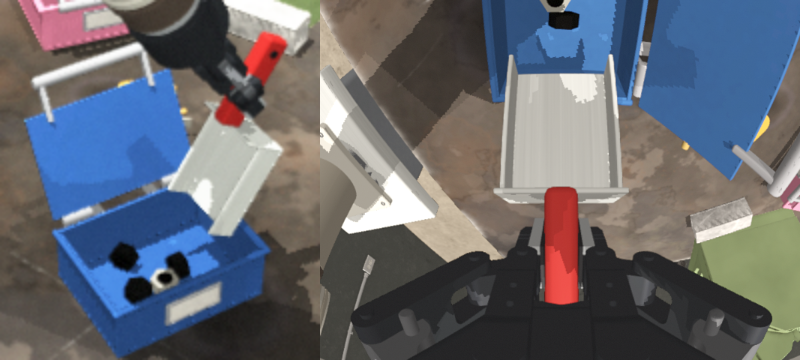

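The pan is empty and the nuts are in the bin (the force dropped by about 1.6 N). Now I level the scoop and take it back.

Run:
```python
from h import *
s=env.observe();P=s["eef_pos"];Rg=R.from_quat([.7793,.588,.1725,-.1305])
p1=np.array([.443,.03,.21]);p2=np.array([.437,-.2741,.2]);p3=np.array([.437,-.2741,.047])
plan(p1,Rg,grip=0)
plan(p2,Rg,p0=p1,R0=Rg,grip=0);plan(p3,Rg,p0=p2,R0=Rg,grip=0)
```

```text
8 rows
0 0 -.003 0 0.24 -.003 0; 0 0 -.003 0 0.24 -.003 0; 0.001 0 -.003 0 0.24 -.003 0; 0.001 0 -.003 0 0.24 -.003 0; 0.001 0 -.003 0 0.24 -.003 0; 0.002 0 -.002 0 0.24 -.003 0; 0.002 0 -.002 0 0.24 -.003 0; 0.002 0 -.002 0 0.24 -.003 0
7 rows
-.077 0.022 -.033 0 0 0 0; -.077 0.022 -.033 0 0 0 0; -.077 0.022 -.033 0 0 0 0; -.077 0.022 -.033 0 0 0 0; -.077 0.022 -.033 0 0 0 0; -.077 0.022 -.033 0 0 0 0; -.077 0.022 -.033 0 0 0 0
4 rows
-.032 0 0.069 0 0 0 0; -.032 0 0.069 0 0 0 0; -.032 0 0.069 0 0 0 0; -.032 0 0.069 0 0 0 0
```

Emit:
send_rows(steps="0 0 -.003 0 .24 -.003 0; 0 0 -.003 0 .24 -.003 0; .001 0 -.003 0 .24 -.003 0; .001 0 -.003 0 .24 -.003 0; .001 0 -.003 0 .24 -.003 0; .002 0 -.002 0 .24 -.003 0; .002 0 -.002 0 .24 -.003 0; .002 0 -.002 0 .24 -.003 0")

```text
t: 11.1
eef_pos: [0.4439, 0.0294, 0.2107]
tcp_rot: [0.779, 0.589, 0.174, -0.131]
force: [-0.3, -0.0, -1.9]
width: 0.0149
grip_force: 59.1
```

Emit:
send_rows(steps="-.038 .011 -.016 0 0 0 0; -.077 .022 -.033 0 0 0 0; -.077 .022 -.033 0 0 0 0; -.077 .022 -.033 0 0 0 0; -.077 .022 -.033 0 0 0 0; -.077 .022 -.033 0 0 0 0; -.077 .022 -.033 0 0 0 0; -.038 .011 -.016 0 0 0 0")

```text
t: 12.1
eef_pos: [0.438, -0.275, 0.2002]
tcp_rot: [0.78, 0.588, 0.172, -0.13]
force: [1.3, 1.1, -2.4]
width: 0.015
grip_force: 59.1
```

Emit:
send_rows(steps="-.016 0 .034 0 0 0 0; -.032 0 .069 0 0 0 0; -.032 0 .069 0 0 0 0; -.028 0 .06 0 0 0 0; -.013 0 .028 0 0 0 0; 0 0 0 0 0 0 0; 0 0 0 0 0 0 0")

```text
t: 12.98
eef_pos: [0.4394, -0.273, 0.0586]
tcp_rot: [0.779, 0.589, 0.173, -0.13]
force: [1.1, 0.1, -2.2]
width: 0.0154
grip_force: 59.0
```

Run:
```python
from h import *
s=env.observe();print(s["t"],s["eef_pos"],s["force"])
plan([.437,-.2741,.0408],R.from_quat([.7793,.588,.1725,-.1305]),grip=0,n=1)
```

```text
12.975 [ 0.43936385 -0.27299892  0.05857717] [ 1.14185337  0.05939897 -2.23587095]
1 rows
-.018 -.004 0.031 0.002 0.002 0.005 0
```

Emit:
send_rows(steps="-.006 0 .013 0 0 0 0; -.004 0 .008 0 0 0 0; -.003 0 .006 0 0 0 0; -.001 0 .002 0 0 0 0; -.001 0 .002 0 0 0 0; 0 0 0 0 0 0 0; 0 0 0 0 0 0 0")

```text
t: 13.85
eef_pos: [0.4385, -0.2725, 0.0406]
tcp_rot: [0.779, 0.589, 0.173, -0.131]
force: [-2.3, -0.5, 2.7]
width: 0.0153
grip_force: 59.8
```

Contact with the table felt. Release and back off along the tool axis.

Emit:
send_rows(steps="0 0 0 0 0 0 1; 0 0 0 0 0 0 1; 0 0 0 0 0 0 1; 0 0 0 0 0 0 1; 0 0 0 0 0 0 1; 0 0 -.06 0 0 0 1; 0 0 -.1 0 0 0 1; 0 0 -.1 0 0 0 1")

```text
t: 14.85
eef_pos: [0.4233, -0.3255, 0.159]
tcp_rot: [0.779, 0.589, 0.172, -0.131]
force: [0.8, -0.4, 0.7]
width: 0.0853
grip_force: 0.0
```

Run:
```python
from h import *
s=env.observe();print(s["t"],s["eef_pos"],s["force"],s["width"])
b=BY-.01
# hover beside/above bar: tool y along bin x => tool x along bin y
Rb=Rt(b+np.pi/2);print("q",s["q"].round(2))
h=np.array([.558,.075,.33])
plan(h,Rb)
```

```text
14.85 [ 0.4233151  -0.32548897  0.15897918] [ 0.75350885 -0.35502961  0.6731441 ] 0.08532100249470445
q [-0.85  0.54  0.14  1.43  0.36  0.95]
11 rows
0.083 0.004 0.004 -.001 -.076 0.004 1; 0.083 0.004 0.001 -.001 -.076 0.004 1; 0.083 0.003 -.002 -.001 -.076 0.004 1; 0.083 0.003 -.006 -.001 -.076 0.004 1; 0.082 0.003 -.009 -.001 -.076 0.004 1; 0.082 0.003 -.012 -.001 -.076 0.004 1; 0.081 0.003 -.015 -.001 -.076 0.004 1; 0.081 0.003 -.019 -.001 -.076 0.004 1
0.08 0.002 -.022 -.001 -.076 0.004 1; 0.079 0.002 -.025 -.001 -.076 0.004 1; 0.078 0.002 -.028 -.001 -.076 0.004 1
```

Emit:
send_rows(steps=".083 .004 .004 -.001 -.076 .004 1; .083 .004 .001 -.001 -.076 .004 1; .083 .003 -.002 -.001 -.076 .004 1; .083 .003 -.006 -.001 -.076 .004 1; .082 .003 -.009 -.001 -.076 .004 1; .082 .003 -.012 -.001 -.076 .004 1; .081 .003 -.015 -.001 -.076 .004 1; .081 .003 -.019 -.001 -.076 .004 1")

```text
t: 15.85
eef_pos: [0.5223, -0.0327, 0.2832]
tcp_rot: [0.802, 0.595, 0.047, -0.035]
force: [0.9, -0.4, 0.5]
width: 0.0855
grip_force: 0.0
```

Emit:
send_rows(steps=".08 .002 -.022 -.001 -.076 .004 1; .079 .002 -.025 -.001 -.076 .004 1; .078 .002 -.028 -.001 -.076 .004 1; 0 0 0 0 0 0 1; 0 0 0 0 0 0 1")

```text
t: 16.48
eef_pos: [0.5583, 0.0753, 0.3286]
tcp_rot: [0.805, 0.594, -0.001, 0.0]
force: [-0.1, -0.6, -0.2]
width: 0.0856
grip_force: 0.0
```

Run:
```python
from h import *
s=env.observe();print(s["t"],s["eef_pos"],s["q"].round(2))
im=cams.snapshot("wrist");P={}
cams.snapshot("scene")
for n in("wrist","scene"):
  for t,z in(("lid_bar",.1825),("lid_hinge",.066),("bin",0),("scoop_grip",.047),("scoop_lip",.003)):
    for d in models.pinpoint(n,t)[:2]:
      c=d["centre"];P.setdefault(t,{}).setdefault(n,c);x=atz(n,c,z);print(n,t,round(d["score"],2),np.round([c[0]*640,c[1]*480]),x.round(4),((x-BC)@np.c_[bx,by]).round(4))
if len(P.get("lid_bar",{}))==2: print("tri",tri("wrist",P["lid_bar"]["wrist"],"scene",P["lid_bar"]["scene"]))
cv2.imwrite("pics/w3.png",im)
```

```text
16.475 [0.55832794 0.07533617 0.32861024] [ 0.13  0.36  0.39  1.6  -0.    2.  ]
wrist lid_bar 0.96 [526. 334.] [ 0.7149 -0.0715  0.1825] [ 0.2833 -0.0965]
wrist lid_bar 0.82 [376. 239.] [0.5976 0.0606 0.1825] [ 0.1332 -0.0035]
wrist lid_hinge 0.87 [293. 214.] [0.5286 0.0818 0.066 ] [ 0.061  -0.0029]
wrist lid_hinge 0.64 [593. 341.] [ 0.8942 -0.224   0.066 ] [ 0.4987 -0.1914]
wrist bin 0.94 [251. 202.] [0.4739 0.1039 0.    ] [0.0023 0.0026]
wrist bin 0.75 [537. 317.] [ 0.8287 -0.1862  0.    ] [ 0.4252 -0.1739]
wrist scoop_lip 0.59 [308. 371.] [ 0.4682 -0.1505  0.003 ] [ 0.0695 -0.2427]
scene lid_bar 0.71 [293. 203.] [0.5987 0.068  0.1825] [0.1321 0.0039]
scene lid_bar 0.6 [303. 169.] [ 0.6607 -0.027   0.1825] [ 0.2186 -0.0694]
scene lid_hinge 0.81 [287. 140.] [ 0.896  -0.2189  0.066 ] [ 0.499 -0.186]
scene lid_hinge 0.74 [315. 268.] [0.5288 0.0829 0.066 ] [ 0.0609 -0.0018]
scene bin 0.83 [328. 312.] [0.4717 0.1072 0.    ] [-0.0008  0.0052]
scene bin 0.77 [294. 173.] [ 0.8484 -0.1929  0.    ] [ 0.446  -0.1747]
scene scoop_grip 0.94 [455. 209.] [ 0.4365 -0.283   0.047 ] [ 0.077  -0.3788]
scene scoop_lip 0.95 [406. 244.] [ 0.4752 -0.1569  0.003 ] [ 0.0781 -0.2469]
tri [ 0.86379069 -0.24282533 -0.10527819]
```

View pics/w3.png

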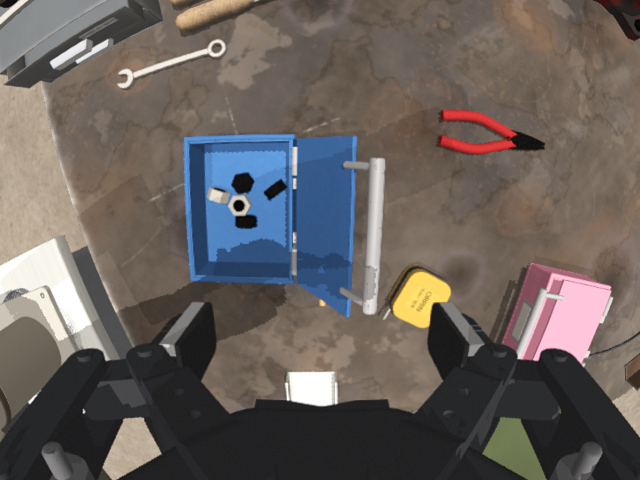

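All five nuts are in the bin, around (245,200), and the lid bar runs from (377,160) to (370,312). Now to grip the bar with a 15° lean along the lid.

Run:
```python
from h import *
e1=atz("wrist",(377/640,160/480),.1825);e2=atz("wrist",(370/640,312/480),.1825);d=e1-e2;print("bar yaw",np.arctan2(d[1],d[0])-np.pi/2,np.linalg.norm(d),(e1+e2)/2)
b=-.29
ax=np.array([np.cos(b),np.sin(b),0]);ay=np.array([-np.sin(b),np.cos(b),0])
R15=R.from_rotvec(np.radians(15)*ay)*Rt(b+np.pi/2); print(R15.apply([0,0,1]))
bar=np.array([.5977,.0625,.1825]);z=R15.apply([0,0,1]);T=bar+.008*z
plan(T-.075*z,R15);print(T)
```

```text
bar yaw -0.31150819484933523 0.12256819679943516 [0.59703095 0.06158108 0.1825    ]
[-0.24801176  0.07400988 -0.96592583]
3 rows
0 0.039 0.055 0.167 0 -.006 1; 0 0.044 0.051 0.167 0 -.006 1; -.001 0.048 0.047 0.167 0 -.006 1
[0.59571591 0.06309208 0.17477259]
```

Emit:
send_rows(steps="0 .039 .055 .167 0 0 1; 0 .044 .051 .167 0 0 1; 0 .048 .047 .167 0 0 1; 0 0 0 0 0 0 1; 0 0 0 0 0 0 1")

```text
t: 17.7
eef_pos: [0.6148, 0.0581, 0.2471]
tcp_rot: [0.798, 0.588, -0.078, -0.105]
force: [0.6, 0.5, -0.1]
width: 0.0855
grip_force: 0.0
```

Run:
```python
from h import *
s=env.observe();Rr=R.from_quat(s["tcp_rot"]);print(s["t"],s["eef_pos"],Rr.apply([0,0,1]),s["q"].round(2))
cams.snapshot("wrist")
for d in models.pinpoint("wrist","lid_bar")[:2]: x=atz("wrist",d["centre"],.1825);print(d["score"],x,Rr.inv().apply(x-s["eef_pos"]))
```

```text
17.7 [0.61475667 0.05811198 0.2470603 ] [-0.24798978  0.0752077  -0.96583895] [0.05 0.71 0.72 1.83 0.09 1.91]
0.91 [0.59501714 0.06166442 0.1825    ] [-0.00234261 -0.00249756  0.06751723]
0.5 [0.5823374  0.10712639 0.1825    ] [ 0.03735128 -0.02717309  0.07408076]
```

Emit:
send_rows(steps="0 -.002 .05 0 0 0 1; 0 -.002 .06 0 0 0 1; 0 0 .04 0 0 0 1; 0 0 0 0 0 0 1; 0 0 0 0 0 0 0; 0 0 0 0 0 0 0; 0 0 0 0 0 0 0; 0 0 0 0 0 0 0")

```text
t: 18.8
eef_pos: [0.5946, 0.0641, 0.1752]
tcp_rot: [0.798, 0.588, -0.078, -0.105]
force: [-0.2, 0.2, 0.5]
width: 0.0122
grip_force: 0.0
```

Emit:
send_rows(steps="0 0 0 0 0 0 0; 0 0 0 0 0 0 0")

```text
t: 19.05
eef_pos: [0.5946, 0.0641, 0.1754]
tcp_rot: [0.798, 0.588, -0.078, -0.105]
force: [0.3, -0.0, 3.8]
width: 0.0099
grip_force: 58.6
```

Run:
```python
from h import *
s=env.observe();print(s["width"],s["grip_force"],s["force"],s["torque"])
a=cams.snapshot("scene")[130:290,230:370];b=cams.snapshot("wrist")
o=np.zeros((400,800,3),np.uint8);o[:,:350]=cv2.resize(a,(350,400),interpolation=2);o[:,350:]=cv2.resize(b[80:,50:590],(450,400));cv2.imwrite("pics/p2.png",o)
```

```text
0.009923853369242364 58.571128249168396 [ 0.28719601 -0.01810734  3.81522104] [-0.15004663 -0.1910374  -0.16015388]
```

View pics/p2.png

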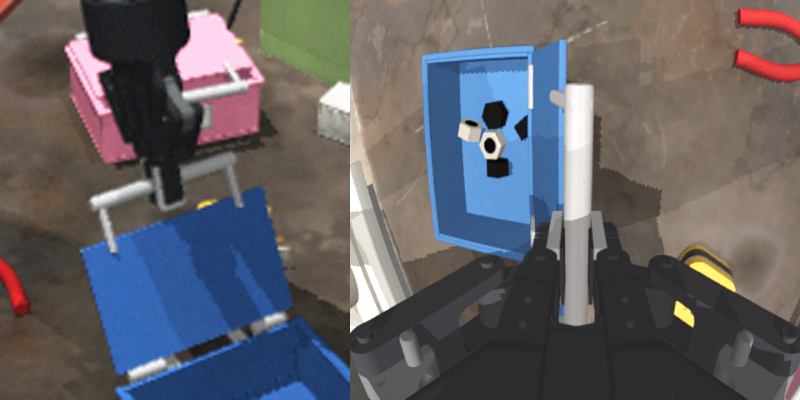

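The bar is gripped near its middle (fingers at about (575,250) in the right-hand view). Next I swing it about the hinge.

Run:
```python
from h import *
s=env.observe();R0=R.from_quat(s["tcp_rot"]);p0=s["eef_pos"]
b=-.30;ax=np.array([np.cos(b),np.sin(b),0]);ay=np.array([-np.sin(b),np.cos(b),0])
g=p0-.008*R0.apply([0,0,1]);H=g-.135*(-np.cos(2.1)*ax);H[2]=.066;print(g,H)
N=12;dR=R.from_rotvec(-(2.1-1.571)/N*ay)
p,r=p0,R0
for k in range(N):
    p1=H+dR.apply(p-H);r1=dR*r
    if k in(0,6,11):plan(p1,r1,p,r,grip=0,n=1)
    p,r=p1,r1
print(p,r.as_quat())
```

```text
[0.59658632 0.06352247 0.18306016] [0.5314761  0.08366342 0.066     ]
1 rows
0 -.011 -.003 -.084 0 0 0
1 rows
0 -.011 -.003 -.084 0 0 0
1 rows
0 -.011 -.003 -.084 0 0 0
[0.53326612 0.08309905 0.19373959] [0.79774824 0.58804992 0.07867346 0.10772896]
```

Emit:
send_rows(steps="0 -.006 -.0015 -.042 0 0 0; 0 -.0112 -.0029 -.084 0 0 0; 0 -.0112 -.0029 -.084 0 0 0; 0 -.0112 -.0029 -.084 0 0 0; 0 -.0112 -.0029 -.084 0 0 0; 0 -.0112 -.0029 -.084 0 0 0; 0 -.0112 -.0029 -.084 0 0 0; 0 -.0112 -.0029 -.084 0 0 0")

```text
t: 20.15
eef_pos: [0.5559, 0.0769, 0.1913]
tcp_rot: [0.804, 0.593, 0.021, 0.028]
force: [1.7, 3.0, -0.0]
width: 0.0098
grip_force: 58.9
```

Emit:
send_rows(steps="0 -.0112 -.0029 -.084 0 0 0; 0 -.0112 -.0029 -.084 0 0 0; 0 -.008 -.002 -.06 0 0 0; 0 -.006 -.0015 -.042 0 0 0; 0 -.003 -.0008 -.024 0 0 0; 0 0 0 0 0 0 0; 0 0 0 0 0 0 0; 0 0 0 0 0 0 0")

```text
t: 21.15
eef_pos: [0.537, 0.0831, 0.1937]
tcp_rot: [0.8, 0.59, 0.066, 0.089]
force: [2.0, 4.4, 1.7]
width: 0.0101
grip_force: 59.0
```

Run:
```python
from h import *
s=env.observe();R0=R.from_quat(s["tcp_rot"]);g=s["eef_pos"]-.008*R0.apply([0,0,1])
print(s["t"],s["eef_pos"],R0.as_quat(),s["force"],s["torque"],s["width"],s["grip_force"])
b=-.30;ax=np.array([np.cos(b),np.sin(b),0])
H=np.array([.5315,.0837,.066]);print("grasp rel hinge x,z",(g-H)@ax,g[2]-.066,"force along x",s["force"]@ax)
w=cams.snapshot("wrist");a=cams.snapshot("scene");cams.snapshot("top")
for n in("wrist","scene","top"):
  for t,z in(("lid_bar",.201),("lid_hinge",.066),("scoop_grip",.047),("scoop_lip",.003)):
    for d in models.pinpoint(n,t)[:2]:
      x=atz(n,d["centre"],z);print(n,t,round(d["score"],2),x.round(4),"x rel hinge",((x-H)@ax).round(4))
o=np.zeros((400,800,3),np.uint8);o[:,:350]=cv2.resize(a[130:350,230:423],(350,400));o[:,350:]=cv2.resize(w[80:,50:590],(450,400));cv2.imwrite("pics/p3.png",o)
```

```text
21.15 [0.53695987 0.08307051 0.19367087] [0.79950523 0.59033207 0.0661692  0.0890004 ] [1.95145813 4.3853303  1.72956571] [ 0.94076044 -0.22332319  0.0131233 ] 0.010074790909187963 59.00639355182648
grasp rel hinge x,z 0.003638562730421819 0.13547407524996283 force along x 0.5683454477567709
wrist lid_bar 0.94 [0.6448 0.0078 0.201 ] x rel hinge 0.1307
wrist lid_bar 0.73 [0.5355 0.0827 0.201 ] x rel hinge 0.0041
wrist lid_hinge 0.76 [0.5315 0.086  0.066 ] x rel hinge -0.0007
wrist lid_hinge 0.75 [ 0.8911 -0.2142  0.066 ] x rel hinge 0.4315
scene lid_bar 0.76 [ 0.648  -0.0132  0.201 ] x rel hinge 0.1399
scene lid_bar 0.72 [0.529 0.086 0.201] x rel hinge -0.0031
scene lid_hinge 0.84 [0.5327 0.0779 0.066 ] x rel hinge 0.0028
scene lid_hinge 0.76 [ 0.9039 -0.2213  0.066 ] x rel hinge 0.4459
scene scoop_lip 0.93 [ 0.473  -0.1474  0.003 ] x rel hinge 0.0124
top lid_bar 0.98 [ 0.7293 -0.1394  0.201 ] x rel hinge 0.2549
top lid_bar 0.55 [0.5296 0.0864 0.201 ] x rel hinge -0.0026
top lid_hinge 0.75 [ 0.8943 -0.2158  0.066 ] x rel hinge 0.4351
top lid_hinge 0.57 [0.4129 0.2947 0.066 ] x rel hinge -0.1757
top scoop_grip 0.93 [ 0.4341 -0.2879  0.047 ] x rel hinge 0.0168
top scoop_lip 0.6 [ 0.464  -0.1448  0.003 ] x rel hinge 0.0031
```

View pics/p3.png

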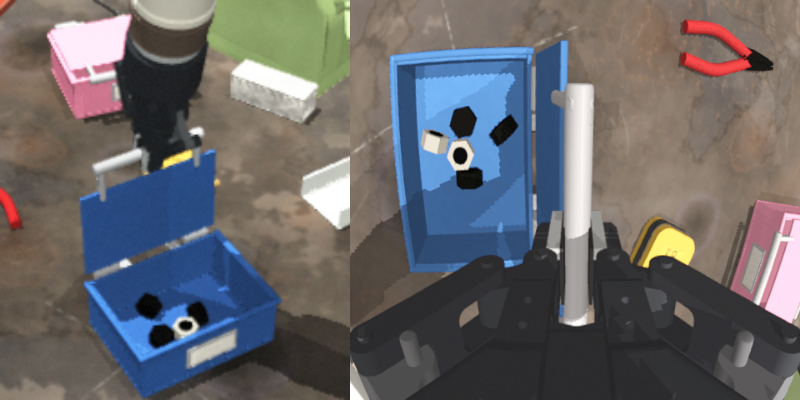

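The lid stands nearly upright, about 2° past vertical, and the nuts and scoop are in place. One small nudge more.

Emit:
send_rows(steps="0 -.0045 -.001 -.034 0 0 0; 0 -.004 -.001 -.03 0 0 0; 0 0 0 0 0 0 0; 0 0 0 0 0 0 0; 0 0 0 0 0 0 0; 0 0 0 0 0 0 0")

```text
t: 22.65
eef_pos: [0.5329, 0.0844, 0.1938]
tcp_rot: [0.798, 0.589, 0.076, 0.102]
force: [2.4, 5.4, 1.0]
width: 0.0097
grip_force: 59.0
```

Run:
```python
from h import *
s=env.observe();R0=R.from_quat(s["tcp_rot"]);z=R0.apply([0,0,1]);g=s["eef_pos"]-.008*z
ax=np.array([np.cos(-.3),np.sin(-.3),0]);H=np.array([.5315,.0837,.066])
print(s["t"],(g-H)@ax,g[2]-.066,np.degrees(np.arcsin(z@ax)),s["force"],abs(s["qd"]).max(),s["grip_force"])
# fit of lid angle vs pictures
for n in("wrist","scene","top"):
  cams.snapshot(n)
  for t,zz in(("lid_bar",.201),("lid_hinge",.066)):
    for d in models.pinpoint(n,t):
      x=atz(n,d["centre"],zz)
      if np.linalg.norm(x-H-[0,0,zz-.066])<.03:print(n,t,round(d["score"],2),((x-H)@ax).round(4))
```

```text
22.65 -0.000863981340864286 0.1355297584290689 14.667678810333165 [2.44604681 5.38469849 1.01203128] 0.0027256277812089725 59.02032494544983
wrist lid_bar 0.95 -0.0003
wrist lid_hinge 0.81 -0.0005
scene lid_bar 0.94 -0.0046
scene lid_hinge 0.62 -0.0033
top lid_bar 0.71 -0.0038
top lid_hinge 0.84 0.0013
```

```bash
python3 -c "
from bench import job
print(job.finish_job())"
```

```text
the job is handed in; nothing more can be done
None
```

I poured all five nuts into the blue bin and set the scoop down flat and released. The lid is gripped by its bar and held upright, about 1° from vertical by my measurements. I handed the job in at about 23 s; no verdict came back.

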